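Stack the incubation boxes on the bench shaker

TASK

Get the three lidded incubation boxes ready for a shaker run: clamp the largest on the platform between the fixed end lip and the spring jaw, then seat the medium one inside the ribs on its lid, and the small one inside the ribs on the medium lid. All boxes must end lid up and lie fully flat, and the other things on the bench are to be left where they are.

Things in the scene. Friction and masses are not known exactly. Their poses are not given: they have to be found in the camera images.
- shaker: White bench shaker, fixed, 205 x 262 mm, with an aluminium platform whose flat top is 68 mm above the bench. Origin: under its centre at bench height; z up, x from front panel to back, y along the platform's long side. Low side rails stand on the platform: inner faces at x = +-36.5 mm, 8 mm high, 5 mm thick, at y = -82..-32 and 32..82 mm; the gaps between leave room for fingers.
- seat (a point): Centre of the platform's top face, 68 mm above the bench, axes as the shaker's. The large box, clamped, has its origin here (underside on the platform), its long side along y, its end at y = -84 mm against the lip and its other end at y = +84 mm held by the jaw.
- lip (a point): Centre of the inner face of the fixed end lip at the shaker's -y end (seat y = -84 mm); the lip is 8 mm high and 66 mm wide. Axes as the shaker's.
- jaw_face (a point): Centre of the spring jaw's upright rubber face, looking to the shaker's -y; the jaw is 52 mm wide, its flat top 30.5 mm above the platform. At rest the face is at seat y = +74 mm: the gap to the lip is then 158 mm, 10 mm less than the large box is long. Grey spring housing behind it (y = 113..129 mm, 26 mm high).
- jaw (a joint): How far the spring jaw is pressed back towards the shaker's +y, in m: 0 at rest, 0.010 with the large box clamped, at most 0.024. It pushes back with 3 N plus 0.25 N per mm. It does not give way to a box set down on its top: the box must push the face back, its underside held 9 to 25 mm above the platform, before it can go down behind the lip.
- large_box: Largest box, white tub and fixed grey lid, 68 (x) x 168 (y) x 48 (z) mm to the lid's top, 0.26 to 0.42 kg. Origin: centre of the underside; z up through the lid. On the lid stands ribs round a rectangle, open at the corners and 44 mm wide half way along, 4 mm high, 2.5 mm thick, 63 x 135 mm inside, for the medium box. A half turn about z makes no difference. Starts flat on the bench, lid up.
- medium_box: Medium box of the same kind, 58 (x) x 130 (y) x 42 (z) mm, 0.18 to 0.29 kg. Origin: centre of its underside; z up through the lid. Ribs on its lid: 4 mm high, 51 x 97 mm inside, with the same gaps, for the small box. A half turn about z makes no difference. Starts flat on the bench, lid up; it and the large box may change places.
- small_box: Small box of the same kind, 46 (x) x 92 (y) x 40 (z) mm, 0.11 to 0.18 kg. Origin: centre of its underside; z points out through the grey lid, which has ribs 4 mm high, 34 x 60 mm inside. Starts standing on end: y axis up, 92 mm tall, footprint 46 x 40 mm, lid facing roughly -y (the robot's right); a quarter turn about its x axis lays it on its underside.
- white_carton: White reagent carton, 63 x 84 x 47 mm, a bystander. Origin: centre of its underside.
- label_tape: Roll of white tape, 60 mm across, 19 mm high, lying flat, a bystander. Origin: centre of its underside.
- marker_pen: Marker pen lying on the bench, 118 mm long, 17 mm thick, a bystander. Origin: centre of its underside.
- bottle_red: Small amber bottle with a red cap, 40 mm across, 82 mm tall, a bystander. Origin: centre of its underside.
- orange_carton: Small orange-brown carton, 76 x 42 x 53 mm, a bystander. Origin: centre of its underside.
Things that resemble listed ones, but are neither listed nor needed, are in the scene too. Leave any purple look-alike of the small_box alone.

How it is judged:
On the way, in this order (a step that is already met when the one before it is completed fails the run):
1. the large box lies flat on the platform, clamped between the end lip and the spring jaw (z of large_box in the frame of shaker between 0.066 and 0.0695 m and y of large_box in the frame of shaker between -0.003 and 0.003 m and x of large_box in the frame of shaker between -0.004 and 0.004 m and angle between large_box's own z axis and vertical below 0.02 rad and value of joint jaw between 0.007 and 0.0135 m), for 0.2 s.
2. the medium box sits inside the ribs on the large lid, lid up and flat (z of medium_box in the frame of large_box between 0.046 and 0.0495 m and horizontal distance between medium_box and large_box below 0.006 m and angle between medium_box's own z axis and vertical below 0.02 rad and angle between the y axis of medium_box and the y axis of large_box, either way round below 0.1 rad), for 0.2 s.
At the end, for the whole second after the job is handed in: Large box flat on the platform, 3 mm from its seat lengthwise, 4 mm sideways, jaw 7 to 13.5 mm pressed back; medium box in the large lid's ribs, small box in the medium lid's: lid up, height within 1.5 mm, centre 6 mm, level 0.02 rad, parallel 0.1 rad; all at rest, released (all of step 1 and all of step 2 and z of small_box in the frame of medium_box between 0.04 and 0.0435 m and horizontal distance between small_box and medium_box below 0.006 m and angle between small_box's own z axis and vertical below 0.02 rad and angle between the y axis of small_box and the y axis of medium_box, either way round below 0.1 rad and linear speed of each of small_box, medium_box, large_box below 0.02 m/s); the robot touches nothing.
It fails at once if a bystander (white carton, tape roll, marker pen, red-capped bottle or orange carton) is moved by more than 3 cm (distance of any of white_carton, label_tape, marker_pen, bottle_red, orange_carton from where it was at the start of the episode above 0.03 m).
It also fails if it takes over 70 s, if anything falls off the work surface, if the arm or the gripper's body presses on something with over 40 N, if the wrist force passes 120 N, or if a joint passes its speed limit or range.

ROBOT

A 6-joint arm with a two-finger parallel gripper is mounted at the origin on a cart in front of the work surface, level with it; the furniture and walls round the work are solid. World frame = base frame: x ahead of the robot, y to its left, z up, the work surface at z = 0. Lengths are in m, angles in rad, forces in N, time in s.
With the tool pointing down it reaches from about 0.3 to 0.875 m from the base axis. Payload 6.4 kg.
Tool frame: the origin (TCP) lies between the finger pads; the fingertips stand 8 mm ahead of it and the grasp point (between the pads) lies 11 mm behind it (bot.tcp_to_tips is the distance from the TCP to the fingertips, in m); z points along the fingers, y is the direction in which the jaws open and shut (so a half turn about z gives the same grasp; the last joint's range is limited). The gripper opens to 85 mm and grips with 20 to 120 N. Pads are 22 mm wide; open, the fingers measure 114 mm over their backs; the gripper's body (76 mm by 85 mm) begins 54 mm behind the grasp point. The pads swing forward as they close: fully open they stand 13 mm farther back than shut.
Start: joints at [1.017, 0.181, 1.607, -0, 1.354, -0.206], TCP at [0.196, 0.541, 0.239] pointing down, gripper open.
Joint ranges: [-2.99, 2.99], [-0.89, 2.07], [0.3, 2.58], [-1.14, 4.28], [0, 2.63], [-3.12, 3.12]. Speed limits (rad/s): [2.57, 2.57, 3.01, 3.14, 3.14, 3.14].

INTERFACE

Orientations are given as a rotation vector (axis times angle).
In Python, from plant import monitor, vision, bot gives the robot as it stands.
- The arm moves only by the tool play_rows, never from a script. Its argument "motion" is a list of rows, each a list of 2 entries, a list of its own where there are three numbers: the shift along the world's x, y, z in mm, then the turn, a rotation vector about the world's x, y, z in rad. A call has 1 to 5 rows; each row shifts and turns the pose as measured when the row begins; what a row does not reach is not made up. A row lasts 1/10 s, in which the tool goes at most 50 mm and 8.59 degrees, less where a joint would pass 70% of its speed; a pose out of reach is approached as far as the arm can. A call with a gripper value outside its range is refused whole. "claw" is the opening, from -1 (shut) to 1 (fully open), set as the call begins (left out, the last holds). The fingers move at their own pace and stop on an object; the grip force is fixed at half the most. Time passes only in rows, so rows that do not move let the fingers close. It gives the time, the measured TCP pose, the force and the opening at its end, in the units of the state.
- monitor.get_obs(): the state, without advancing time (a new reading comes with each control period).
- vision.snapshot(name): name is "scene" or "top" or "wrist"; returns (picture, depth): 384x512x3 uint8, red, green, blue; 384x512 float32, m along the optical axis (not along the pixel's ray), 0 where there is no reading.
- vision.camera_params(name): a dict with "K" (3x3 intrinsics, pixels), "R" (3x3) and "t" (3): a world point X has camera coordinates R X + t. Camera axes: x right, y down, z forward; pixel columns grow to the right and rows downward; lengths in m; the calibration is good to about 2 mm. A picture is of the moment at which its call begins: read the wrist's pose just before it. camera_params takes no time and is no camera call; for the wrist camera it gives the pose at the moment of the call.
- bot.close_job(): hands the job in, once; it reports no verdict.
The state is a dict: "time_s": time; "joint_pos": joint angles; "qd": joint speeds; "effort": joint torques, N m; "position": TCP position; "tcp_rot": TCP orientation; "ft_force": force on the tool from outside, world axes, zero at the start; "moment": the same for the moment, N m; "opening": opening from 0.0 (shut) to 1.0 (fully open).
Only numpy, scipy, OpenCV 4.12 (cv2) and the standard library are available. Lean on these libraries where they do the work, as an engineer would, in place of code of your own. Each camera call takes 0.05 s, during which the arm holds its last target. There are 200 camera calls.

## Working session

There is one attempt and no reset: what is moved stays moved. The work goes in short steps, Python scripts to look and compute and a tool call to move; the robot and the scene stay as the last step left them, time stands still between calls to the robot, and variables do not carry over. Pictures are saved under pics/ and viewed, about 8 in all and at most 12, crops included, and the job is handed in when it is done.

Besides the shell and the picture viewer there is one more tool, called as name(argument=value, ...), one argument or row to a line, values as JSON. play_rows: Moves the arm, as the interface text tells. Its arguments: {"type":"object","properties":{"motion":{"type":"array"},"claw":{"type":"number"}},"required":["motion"]}

```bash
ls; mkdir -p pics
cat > h.py <<'E'
import numpy as np, cv2
from plant import monitor, vision, bot
def snap(n,f=None):
    p=vision.camera_params(n); im,d=vision.snapshot(n)
    if f: cv2.imwrite('pics/'+f,im[:,:,::-1])
    return im,d,p
def cloud(d,p):
    v,u=np.indices(d.shape); K=p['K']
    c=np.stack([(u-K[0,2])/K[0,0]*d,(v-K[1,2])/K[1,1]*d,d],-1)
    return (c-p['t'])@p['R']   # R^T (c-t)
def ray(p,u,v,z):
    K,R,t=p['K'],p['R'],np.array(p['t']); o=-R.T@t
    q=R.T@np.array([(u-K[0,2])/K[0,0],(v-K[1,2])/K[1,1],1]); return o+q*(z-o[2])/q[2]
E
python3 - <<'E'
from h import *
for n in('top','scene'):
    im,d,p=snap(n,n+'0.png'); np.savez(n+'0.npz',im=im,d=d,**p); print(n,p['K'],-p['R'].T@p['t'],p['R'])
o=monitor.get_obs();print({k:np.round(v,3) for k,v in o.items()})
E
```

```text
pics
top [[418.88190792   0.         257.38832837]
 [  0.         418.88190792 189.30915122]
 [  0.           0.           1.        ]] [0.31146462 0.02774309 1.42040082] [[ 0.0078117  -0.99996135  0.004035  ]
 [-0.98471926 -0.00839453 -0.17394686]
 [ 0.17397401 -0.00261452 -0.98474677]]
scene [[435.87553779   0.         261.20726407]
 [  0.         435.87553779 190.63793034]
 [  0.           0.           1.        ]] [-0.29447454 -0.54760339  0.67477553] [[ 0.56483446 -0.82499541  0.01856369]
 [-0.41370846 -0.30256739 -0.85866075]
 [ 0.71400795  0.47732122 -0.51220806]]
{'time_s': np.float64(0.1), 'joint_pos': array([ 1.017,  0.181,  1.608,  0.   ,  1.354, -0.206]), 'qd': array([ 0.   , -0.002, -0.003, -0.001,  0.   , -0.001]), 'effort': array([-0.0000e+00, -4.4587e+01, -3.5224e+01, -0.0000e+00,  4.0000e-03,
        0.0000e+00]), 'position': array([0.196, 0.54 , 0.238]), 'tcp_rot': array([-5.430e-01, -3.094e+00,  2.000e-03]), 'ft_force': array([-0.101, -0.598, -0.108]), 'moment': array([ 0.051,  0.029, -0.028]), 'opening': np.float64(1.003)}
```

View pics/top0.png

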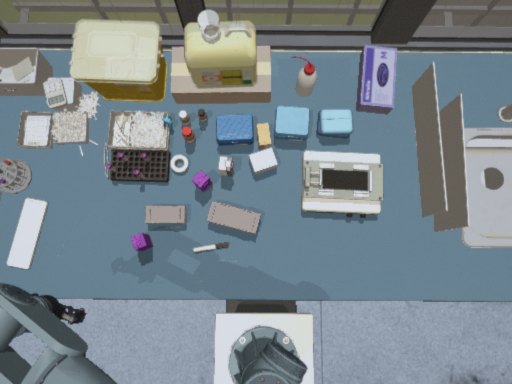

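View pics/scene0.png

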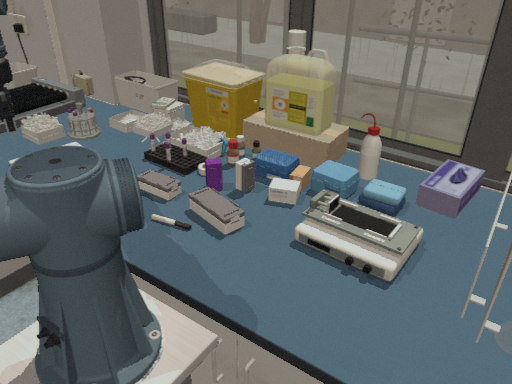

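The top view shows the following:
- **Large box:** (234,218).
- **Medium box:** (165,215).
- **Standing white/grey box:** (226,165). It fits small_box. The purple blocks at (202,181) and (141,242) are the look-alikes.
- **Shaker:** (342,183), with the jaw on its left (+y) side and the front panel towards the robot.

Next is a crop to confirm, plus measurements.

Run:
```python
from h import *
T=np.load('top0.npz');S=np.load('scene0.npz')
a=cv2.resize(T['im'][125:265,125:395],None,fx=2.9,fy=2.9,interpolation=cv2.INTER_CUBIC)[:,:,::-1]
b=cv2.resize(S['im'][150:240,130:310],None,fx=2,fy=2,interpolation=cv2.INTER_CUBIC)[:,:,::-1]
c=np.zeros((590,783,3),np.uint8); c[:a.shape[0],:a.shape[1]]=a[:,:783]; c[408:408+180,:360]=b
s=cv2.resize(S['im'][185:275,285:425],None,fx=2,fy=2)[:,:,::-1]; c[408:588,380:660]=s
cv2.imwrite('pics/crop1.png',c)
P=cloud(T['d'],T)
def rect(name,u0,u1,v0,v1,z0,z1):
    Q=P[v0:v1,u0:u1].reshape(-1,3); m=(Q[:,2]>z0)&(Q[:,2]<z1); Q=Q[m]
    r=cv2.minAreaRect((Q[:,:2]*1000).astype(np.float32)); print(name,m.sum(),np.round(r[0],1),np.round(r[1],1),round(r[2],1),np.round(np.percentile(Q[:,2],[5,50,95]),4))
rect('large',195,275,190,245,.040,.06)
rect('med',135,195,195,235,.034,.055)
rect('small',212,240,148,180,.08,.11)
rect('shaker plat',295,390,140,220,.060,.074)
rect('shaker jaw',295,330,140,220,.090,.105)
rect('shaker all',295,390,140,225,.045,.12)
rect('pen',185,235,236,258,.006,.03)
rect('whitecart',245,282,145,176,.035,.06)
```

```text
large 1052 [461.  102.8] [168.6  68.4] 75.4 [0.0434 0.0482 0.0531]
med 680 [449.8 329.5] [ 93.9 131.3] 0.5 [0.0375 0.0423 0.0474]
small 175 [631.5 129.7] [43.  47.1] 85.5 [0.083  0.0919 0.0965]
shaker plat 2560 [ 584.7 -257.2] [261.  125.2] 88.0 [0.0636 0.0682 0.0726]
shaker jaw 131 [ 589.3 -156.9] [54.8 63.1] 88.6 [0.0909 0.0952 0.1004]
shaker all 3860 [ 583.6 -257.6] [261.  199.4] 87.5 [0.0458 0.0674 0.0832]
pen 175 [363.2 179. ] [ 60.  155.9] 5.9 [0.0067 0.013  0.0187]
whitecart 464 [667.3   9.7] [85.1 82.5] 18.9 [0.0403 0.046  0.0509]
```

View pics/crop1.png

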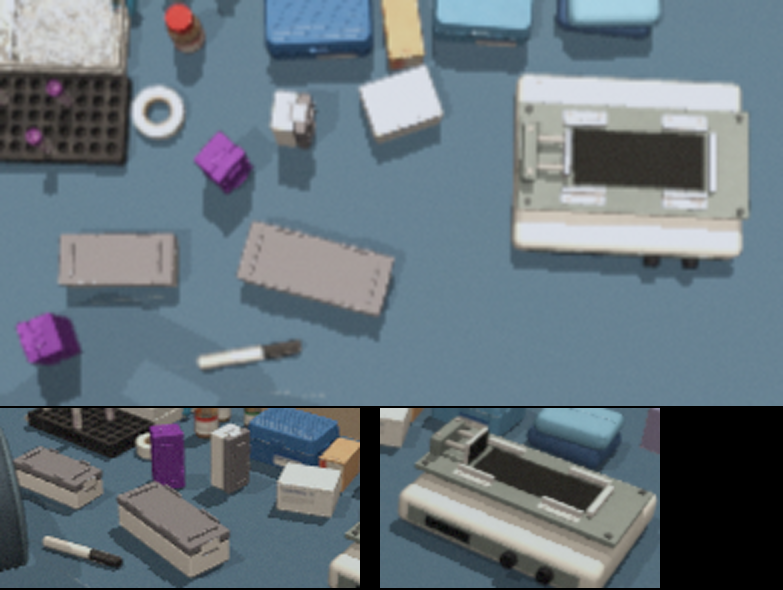

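The crop confirms it: the standing white box with its grey lid towards -y is the small one, and the blocks beside it are purple. The ribs on the large and medium lids are visible. I'll move over the large box for a wrist view.

play_rows(
  motion=[
    [[22,-36,4],[0,0,-0.123]],
    [[22,-36,4],[0,0,-0.123]],
    [[22,-36,4],[0,0,-0.123]],
    [[22,-36,4],[0,0,-0.123]],
    [[22,-36,4],[0,0,-0.123]],
  ],
)

```text
time_s: 0.6
position: [0.304, 0.3564, 0.2555]
tcp_rot: [-1.47, -2.771, 0.008]
ft_force: [2.2, 0.3, -0.5]
opening: 1.002
```

play_rows(
  motion=[
    [[22,-36,4],[0,0,-0.123]],
    [[22,-36,4],[0,0,-0.123]],
    [[22,-36,4],[0,0,-0.123]],
    [[22,-36,0],[0,0,-0.123]],
    [[22,-36,0],[0,0,-0.123]],
  ],
)

```text
time_s: 1.1
position: [0.4159, 0.1683, 0.2676]
tcp_rot: [-2.267, -2.167, 0.005]
ft_force: [0.5, 0.6, 0.2]
opening: 0.999
```

play_rows(
  motion=[
    [[22,-36,0],[0,0,-0.123]],
    [[22,-36,0],[0,0,-0.123]],
    [[0,0,0],[0,0,0]],
  ],
)

```text
time_s: 1.4
position: [0.4626, 0.0889, 0.2671]
tcp_rot: [-2.534, -1.849, 0.004]
ft_force: [-0.4, 0.2, 0.1]
opening: 1.0
```

```bash
cat >> h.py <<'E'
from scipy.spatial.transform import Rotation as Ro
def st():
    o=monitor.get_obs(); R=Ro.from_rotvec(o['tcp_rot']).as_matrix()
    print('t',round(float(o['time_s']),2),'p',np.round(1000*np.array(o['position']),1),'jawaz',round(np.degrees(np.arctan2(R[1,1],R[0,1])),2),'z',np.round(R[:,2],3),'F',np.round(o['ft_force'],1),'open',round(float(o['opening']),3),'q',np.round(o['joint_pos'],2)); return o
def rect(P,z0,z1,x0,x1,y0,y1,name=''):
    m=(P[...,2]>z0)&(P[...,2]<z1)&(P[...,0]>x0)&(P[...,0]<x1)&(P[...,1]>y0)&(P[...,1]<y1)
    k=cv2.morphologyEx(m.astype(np.uint8),cv2.MORPH_OPEN,np.ones((3,3)))>0
    Q=P[k]; r=cv2.minAreaRect((Q[:,:2]*1000).astype(np.float32)); print(name,k.sum(),np.round(r[0],1),np.round(r[1],1),round(r[2],2),np.round(np.percentile(Q[:,2],[5,50,95]),4)); return k,r
E
python3 - <<'E'
from h import *
st(); im,d,p=snap('wrist','w1.png'); P=cloud(d,p); np.savez('w1.npz',P=P)
print(-p['R'].T@p['t'])
rect(P,.04,.058,.35,.57,0,.22,'large')
rect(P,.034,.055,.37,.53,.24,.42,'med')
T=np.load('top0.npz');Q=cloud(T['d'],T)
rect(Q,.034,.055,.40,.50,.25,.41,'med')
E
```

```text
t 1.4 p [462.6  88.9 267.1] jawaz -17.77 z [-0.005  0.003 -1.   ] F [-0.4  0.2  0.1] open 1.0 q [-0.06 -0.08  1.82  0.    1.4   0.25]
[0.48464927 0.15757012 0.40296253]
large 10513 [472.4 125.2] [227.7 105.1] 61.03 [0.0477 0.0492 0.0522]Traceback (most recent call last):
  File "<stdin>", line 5, in <module>
  File "h.py", line 21, in rect
    Q=P[k]; r=cv2.minAreaRect((Q[:,:2]*1000).astype(np.float32)); print(name,k.sum(),np.round(r[0],1),np.round(r[1],1),round(r[2],2),np.round(np.percentile(Q[:,2],[5,50,95]),4)); return k,r
                                                                                                                                              ~~~~~~~~~~~~~^^^^^^^^^^^^^^^^^^
    return _quantile_unchecked(
        a, q, axis, out, overwrite_input, method, keepdims, weights)
    return _ureduce(a,
                    func=_quantile_ureduce_func,
    ...<5 lines>...
                    overwrite_input=overwrite_input,
                    method=method)
    r = func(a, **kwargs)
    result = _quantile(arr,
                       quantiles=q,
    ...<2 lines>...
                       out=out,
                       weights=wgt)
    slices_having_nans = np.isnan(arr[-1, ...])
                                  ~~~^^^^^^^^^
IndexError: index -1 is out of bounds for axis 0 with size 0
```

View pics/w1.png

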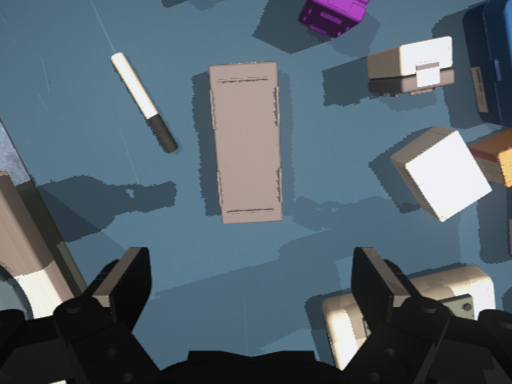

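The wrist view shows the large box lid at (247,142), the pen at (145,105), the small box standing at (410,65) and the shaker corner at (420,315). I'll restrict the fit to connected components.

```bash
cat >> h.py <<'E'
def comp(P,z0,z1,c,name=''):
    m=((P[...,2]>z0)&(P[...,2]<z1)).astype(np.uint8)
    m=cv2.morphologyEx(m,cv2.MORPH_OPEN,np.ones((3,3)))
    n,l=cv2.connectedComponents(m)
    D=np.where(l>0,np.hypot(P[...,0]-c[0],P[...,1]-c[1]),9); k=l==l.flat[D.argmin()]
    Q=P[k]; r=cv2.minAreaRect((Q[:,:2]*1000).astype(np.float32))
    print(name,k.sum(),'c',np.round(r[0],1),'size',np.round(r[1],1),'ang',round(r[2],2),'z',np.round(np.percentile(Q[:,2],[5,50,95]),4)); return k,r
E
python3 - <<'E'
from h import *
P=np.load('w1.npz')['P']
comp(P,.043,.056,(.461,.103),'large')
comp(P,.043,.0505,(.461,.103),'large')
T=np.load('top0.npz');Q=cloud(T['d'],T)
comp(Q,.034,.055,(.45,.33),'med')
E
```

```text
large 10389 c [460.3 103.5] size [168.1  68.1] ang 75.48 z [0.0478 0.0492 0.052 ]
large 9191 c [460.3 103.5] size [168.1  68.1] ang 75.48 z [0.0477 0.0491 0.0502]
med 665 c [469.5 330. ] size [ 54.5 130.6] ang 0.5 z [0.0376 0.0423 0.0474]
```

play_rows(
  motion=[
    [[11,-40,6],[0,0,0]],
    [[11,-40,6],[0,0,0]],
    [[11,-40,6],[0,0,0]],
    [[11,-40,6],[0,0,0]],
    [[11,-40,6],[0,0,0]],
  ],
)

```text
time_s: 1.95
position: [0.5136, -0.1051, 0.2954]
tcp_rot: [-2.503, -1.874, 0.006]
ft_force: [0.3, 0.0, -0.0]
opening: 1.003
```

play_rows(
  motion=[
    [[11,-40,0],[0,0,0]],
    [[11,-40,0],[0,0,0]],
    [[11,-40,0],[0,0,0]],
    [[11,-40,0],[0,0,0]],
    [[0,0,0],[0,0,0]],
  ],
)

```text
time_s: 2.45
position: [0.5596, -0.268, 0.2944]
tcp_rot: [-2.492, -1.885, 0.005]
ft_force: [-0.5, 0.3, -0.5]
opening: 1.001
```

Run:
```python
from h import *
st(); im,d,p=snap('wrist','w2.png'); P=cloud(d,p); np.savez('w2.npz',P=P,im=im,d=d,**p)
c=(.584,-.257)
print(-p['R'].T@p['t'])
comp(P,.060,.0735,c,'plat'); comp(P,.092,.104,(.589,-.157),'jaw'); comp(P,.0735,.082,c,'rail?')
m=((P[...,2]>.0735)&(P[...,2]<.082)).astype(np.uint8)
n,l,s,_=cv2.connectedComponentsWithStats(m)
for i in range(1,n):
    if s[i,4]>60:
        r=cv2.minAreaRect((P[l==i][:,:2]*1000).astype(np.float32)); print(s[i],np.round(r[0],1),np.round(r[1],1),round(r[2],1))
```

```text
t 2.45 p [ 559.6 -268.   294.4] jawaz -15.78 z [-0.013  0.011 -1.   ] F [-0.5  0.3 -0.5] open 1.001 q [-0.64  0.25  1.41  0.    1.5  -0.36]
[ 0.58031828 -0.19980974  0.43072886]
plat 24155 c [ 583.6 -257.9] size [262.3 124.3] ang 87.68 z [0.068  0.0693 0.071 ]
jaw 1370 c [ 588.5 -137.3] size [16.2 65.8] ang 87.62 z [0.0933 0.0952 0.0974]
rail? 279 c [ 624.9 -202.7] size [49.2  5.3] ang 87.88 z [0.0753 0.077  0.0783]
[294  55  14  53 284] [ 624.9 -202.6] [49.6  5.3] 87.9
[217  75  17  51 264] [ 547.  -199.6] [49.6  5.2] 87.6
[315 167  13  44 220] [ 620.2 -316.3] [49.4  5. ] 87.8
[244 183  15  43 208] [ 542.4 -313. ] [49.5  5.1] 87.7
[263 213  59  20 450] [ 580.2 -345.8] [ 8.8 65.6] 87.6
[316 350  41  13 184] [ 591.1 -533.8] [ 2.9 51.2] 89.5
```

View pics/w2.png

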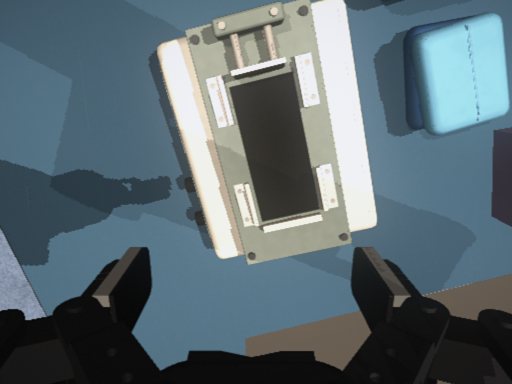

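Shaker seat centre is (583.6, -257.9) mm with yaw -2.3°, and the rails and lip agree on it. Now back to the large box.

play_rows(
  motion=[
    [[-11,41,-4],[-0.011,-0.013,0.022]],
    [[-11,41,-4],[0,0,0]],
    [[-11,41,-4],[0,0,0]],
    [[-11,41,-4],[0,0,0]],
    [[-11,41,-10],[0,0,0]],
  ],
)

```text
time_s: 3.0
position: [0.5006, -0.0494, 0.2659]
tcp_rot: [-2.474, -1.928, -0.004]
ft_force: [0.8, -0.5, 1.0]
opening: 0.998
```

play_rows(
  motion=[
    [[-11,41,-20],[0,0,0]],
    [[-11,41,-20],[0,0,0]],
    [[-11,41,-20],[0,0,0]],
    [[-11,41,-20],[0,0,0]],
    [[0,0,0],[0,0,0]],
  ],
)

```text
time_s: 3.5
position: [0.4444, 0.133, 0.1833]
tcp_rot: [-2.452, -1.95, -0.006]
ft_force: [0.6, -0.9, -1.4]
opening: 1.005
```

```bash
python3 -c "
from h import *
st()"
```

```text
t 3.5 p [444.4 133.  183.3] jawaz -13.01 z [-0.003  0.009 -1.   ] F [ 0.6 -0.9 -1.4] open 1.005 q [ 0.03 -0.01  1.93  0.01  1.22  0.25]
```

play_rows(
  motion=[
    [[16,-29,-30],[-0.009,-0.003,-0.026]],
    [[0,0,-30],[0,0,0]],
    [[0,0,-10],[0,0,0]],
    [[0,0,0],[0,0,0]],
  ],
)

```text
time_s: 3.9
position: [0.4572, 0.1105, 0.1135]
tcp_rot: [2.469, 1.941, 0.005]
ft_force: [0.5, -0.6, 0.8]
opening: 1.0
```

```bash
python3 -c "
from h import *
st()"
```

```text
t 3.9 p [457.2 110.5 113.5] jawaz -13.65 z [ 0.003  0.001 -1.   ] F [ 0.5 -0.6  0.8] open 1.0 q [-0.02  0.11  1.97  0.    1.06  0.22]
```

play_rows(
  motion=[
    [[4,-8,-20],[0,0.003,-0.016]],
    [[0,0,-25],[0,0,0]],
    [[0,0,-25],[0,0,0]],
    [[0,0,-18],[0,0,0]],
    [[0,0,0],[0,0,0]],
  ],
)

```text
time_s: 4.4
position: [0.4655, 0.1044, 0.031]
tcp_rot: [2.477, 1.923, 0.016]
ft_force: [-0.2, -0.4, -0.3]
opening: 1.001
```

```bash
python3 -c "
from h import *
st()"
```

```text
t 4.4 p [465.5 104.4  31. ] jawaz -14.35 z [ 0.012  0.001 -1.   ] F [-0.2 -0.4 -0.3] open 1.001 q [-0.03  0.27  1.99  0.    0.87  0.22]
```

play_rows(
  motion=[
    [[-5,-1,-8],[0,0.012,-0.003]],
    [[0,0,-6],[0,0,0]],
    [[0,0,0],[0,0,0]],
  ],
)

```text
time_s: 4.7
position: [0.4627, 0.1038, 0.0198]
tcp_rot: [2.482, 1.923, 0.007]
ft_force: [0.3, -0.0, -0.2]
opening: 1.005
```

```bash
python3 -c "
from h import *
st()"
```

```text
t 4.7 p [462.7 103.8  19.8] jawaz -14.47 z [ 0.004  0.001 -1.   ] F [ 0.3 -0.  -0.2] open 1.005 q [-0.03  0.29  2.    0.    0.85  0.22]
```

Close enough. One small correction, then grip.

play_rows(
  motion=[
    [[-3,0,-3],[0,0.004,0]],
    [[0,0,0],[0,0,0]],
  ],
)

```text
time_s: 4.9
position: [0.4604, 0.1038, 0.0178]
tcp_rot: [2.483, 1.924, 0.004]
ft_force: [0.7, 0.6, 0.2]
opening: 0.998
```

play_rows(
  motion=[
    [[0,0,0],[0,0,0]],
    [[0,0,0],[0,0,0]],
    [[0,0,0],[0,0,0]],
    [[0,0,0],[0,0,0]],
    [[0,0,0],[0,0,0]],
  ],
  claw=-1,
)

```text
time_s: 5.4
position: [0.461, 0.1038, 0.0186]
tcp_rot: [2.483, 1.924, 0.005]
ft_force: [0.0, -0.7, 0.5]
opening: 0.788
```

```bash
python3 -c "
from h import *
st()"
```

```text
t 5.4 p [461.  103.8  18.6] jawaz -14.46 z [ 0.003  0.001 -1.   ] F [ 0.  -0.7  0.5] open 0.788 q [-0.03  0.29  2.    0.    0.85  0.22]
```

play_rows(
  motion=[
    [[0,0,20],[0,0,0]],
    [[0,0,30],[0,0,0]],
    [[0,0,35],[0,0,0]],
    [[4,-20,35],[0,0,0]],
    [[8,-30,20],[0,0,0.03]],
  ],
)

```text
time_s: 5.9
position: [0.4655, 0.0555, 0.1574]
tcp_rot: [-2.442, -1.961, 0.013]
ft_force: [1.3, -0.5, -2.4]
opening: 0.784
```

play_rows(
  motion=[
    [[14,-36,0],[0,0,0.03]],
    [[14,-36,0],[0,0,0.03]],
    [[14,-36,0],[0,0,0.03]],
    [[14,-36,0],[0,0,0.03]],
    [[14,-36,0],[0,0,0.03]],
  ],
)

```text
time_s: 6.4
position: [0.5376, -0.1297, 0.1609]
tcp_rot: [-2.28, -2.153, 0.006]
ft_force: [0.6, 0.5, -2.5]
opening: 0.788
```

play_rows(
  motion=[
    [[10,-36,0],[0,0,0.01]],
    [[8,-32,0],[0,0,0]],
    [[6,-16,0],[0,0,0]],
    [[0,0,0],[0,0,0]],
    [[0,0,0],[0,0,0]],
  ],
)

```text
time_s: 6.9
position: [0.5609, -0.2218, 0.1573]
tcp_rot: [-2.272, -2.156, 0.009]
ft_force: [-0.2, 0.7, -2.7]
opening: 0.788
```

```bash
python3 -c "
from h import *
st()"
```

```text
t 6.9 p [ 560.9 -221.8  157.3] jawaz -2.99 z [-0.011  0.003 -1.   ] F [-0.2  0.7 -2.7] open 0.788 q [-0.57  0.33  1.6  -0.    1.23 -0.52]
```

play_rows(
  motion=[
    [[11,-25,-5],[-0.003,-0.011,0.012]],
    [[11,-25,-5],[0,0,0]],
    [[4,-8,0],[0,0,0]],
    [[0,0,0],[0,0,0]],
    [[0,0,0],[0,0,0]],
  ],
)

```text
time_s: 7.4
position: [0.5856, -0.2735, 0.1452]
tcp_rot: [-2.254, -2.178, -0.001]
ft_force: [-0.1, 1.5, -2.7]
opening: 0.788
```

```bash
python3 -c "
from h import *
st();im,d,p=snap('wrist','w3.png'); P=cloud(d,p);comp(P,.17,.195,(.583,-.273),'lid')
im,d,p=snap('top'); P=cloud(d,p);comp(P,.17,.195,(.583,-.273),'lid')"
```

```text
t 7.4 p [ 585.6 -273.5  145.2] jawaz -1.97 z [-0.004  0.005 -1.   ] F [-0.1  1.5 -2.7] open 0.788 q [-0.62  0.43  1.49  0.    1.23 -0.59]
lid 67234 c [ 586.  -245.5] size [111.1 113.8] ang 87.47 z [0.1748 0.1759 0.1807]
lid 125 c [ 566.6 -336.7] size [31.  58.3] ang 31.3 z [0.1709 0.1749 0.1792]
```

play_rows(
  motion=[
    [[-3,0,-15],[-0.005,-0.004,-0.006]],
    [[0,0,-15],[0,0,0]],
    [[0,0,-8],[0,0,0]],
    [[0,0,0],[0,0,0]],
    [[0,0,0],[0,0,0]],
  ],
)

```text
time_s: 8.0
position: [0.5829, -0.2702, 0.1071]
tcp_rot: [2.261, 2.18, 0.001]
ft_force: [-0.2, 0.4, -2.1]
opening: 0.786
```

```bash
cat >> h.py <<'E'
def sf():
    o=st(); y=np.radians(-2.3); d=1000*np.array(o['position'])-[583.6,-257.9,0]
    print('seat x,y',round(d[0]*np.cos(y)+d[1]*np.sin(y),2),round(-d[0]*np.sin(y)+d[1]*np.cos(y),2))
E
python3 -c "
from h import *
sf()"
```

```text
t 8.0 p [ 582.9 -270.2  107.1] jawaz -2.1 z [ 0.001 -0.    -1.   ] F [-0.2  0.4 -2.1] open 0.786 q [-0.62  0.46  1.53  0.    1.15 -0.58]
seat x,y -0.23 -12.34
```

play_rows(
  motion=[
    [[0,0,-5],[0,0,-0.003]],
    [[0,5,0],[0,0,0]],
    [[0,5,0],[0,0,0]],
    [[0,5,0],[0,0,0]],
    [[0,0,0],[0,0,0]],
  ],
)

```text
time_s: 8.5
position: [0.5837, -0.2579, 0.1034]
tcp_rot: [2.26, 2.171, -0.004]
ft_force: [-0.8, -5.4, -5.2]
opening: 0.788
```

```bash
python3 -c "
from h import *
sf()"
```

```text
t 8.5 p [ 583.7 -257.9  103.4] jawaz -2.31 z [ 0.003 -0.007 -1.   ] F [-0.8 -5.4 -5.2] open 0.788 q [-0.6   0.46  1.54 -0.    1.13 -0.56]
seat x,y 0.07 0.04
```

play_rows(
  motion=[
    [[0,5,0],[0.007,0.003,0]],
    [[0,1,0],[0,0,0]],
    [[0,0,0],[0,0,0]],
  ],
)

```text
time_s: 8.8
position: [0.5838, -0.2547, 0.104]
tcp_rot: [2.262, 2.172, -0.005]
ft_force: [-0.5, -6.0, -5.3]
opening: 0.785
```

```bash
python3 -c "
from h import *
sf()"
```

```text
t 8.8 p [ 583.8 -254.7  104. ] jawaz -2.31 z [ 0.002 -0.006 -1.   ] F [-0.5 -6.  -5.3] open 0.785 q [-0.6   0.46  1.55 -0.    1.14 -0.55]
seat x,y 0.05 3.24
```

play_rows(
  motion=[
    [[0,2,-5],[0.004,0.002,0]],
    [[0,1,-6],[0,0,0]],
    [[0,1,-4],[0,0,0]],
    [[0,0,0],[0,0,0]],
  ],
)

```text
time_s: 9.2
position: [0.5862, -0.2562, 0.094]
tcp_rot: [2.257, 2.166, -0.006]
ft_force: [-1.0, -5.9, -5.8]
opening: 0.787
```

```bash
python3 -c "
from h import *
sf()"
```

```text
t 9.2 p [ 586.2 -256.2   94. ] jawaz -2.35 z [ 0.006 -0.012 -1.   ] F [-1.  -5.9 -5.8] open 0.787 q [-0.59  0.47  1.55 -0.01  1.11 -0.55]
seat x,y 2.48 1.82
```

play_rows(
  motion=[
    [[-3,3,-1],[0.012,0.006,0]],
    [[0,0,0],[0,0,0]],
  ],
)

```text
time_s: 9.4
position: [0.5844, -0.2557, 0.0946]
tcp_rot: [2.263, 2.17, -0.001]
ft_force: [-1.7, -5.8, -4.4]
opening: 0.786
```

```bash
python3 -c "
from h import *
sf()"
```

```text
t 9.4 p [ 584.4 -255.7   94.6] jawaz -2.38 z [ 0.004 -0.005 -1.   ] F [-1.7 -5.8 -4.4] open 0.786 q [-0.6   0.47  1.55 -0.    1.12 -0.55]
seat x,y 0.71 2.27
```

play_rows(
  motion=[
    [[-2,3,-3],[0.007,0.006,0]],
    [[-1,1,-4],[0.003,0.003,0]],
    [[0,0,0],[0,0,0]],
  ],
)

```text
time_s: 9.7
position: [0.5838, -0.256, 0.0914]
tcp_rot: [2.266, 2.172, -0.001]
ft_force: [-2.2, -5.2, -4.6]
opening: 0.783
```

```bash
python3 -c "
from h import *
sf()"
```

```text
t 9.7 p [ 583.8 -256.    91.4] jawaz -2.43 z [ 0.002 -0.003 -1.   ] F [-2.2 -5.2 -4.6] open 0.783 q [-0.6   0.47  1.55 -0.    1.12 -0.56]
seat x,y 0.11 1.95
```

play_rows(
  motion=[
    [[-1,2,-5],[0.005,0.003,0.001]],
    [[0,1,-5],[0.003,0.003,0]],
    [[0,0,0],[0,0,0]],
  ],
)

```text
time_s: 10.0
position: [0.5843, -0.2567, 0.088]
tcp_rot: [2.266, 2.175, -0.002]
ft_force: [-1.0, -5.6, -6.8]
opening: 0.786
```

```bash
python3 -c "
from h import *
sf()"
```

```text
t 10.0 p [ 584.3 -256.7   88. ] jawaz -2.36 z [-0.    -0.001 -1.   ] F [-1.  -5.6 -6.8] open 0.786 q [-0.6   0.48  1.55 -0.    1.12 -0.56]
seat x,y 0.69 1.26
```

play_rows(
  motion=[
    [[-1,1,-4],[0.001,0,0]],
    [[0,0,-3],[0,0,0]],
    [[0,0,0],[0,0,0]],
  ],
)

```text
time_s: 10.3
position: [0.5847, -0.2574, 0.0875]
tcp_rot: [2.263, 2.172, -0.0]
ft_force: [0.0, -3.1, -8.0]
opening: 0.787
```

```bash
python3 -c "
from h import *
sf()"
```

```text
t 10.3 p [ 584.7 -257.4   87.5] jawaz -2.35 z [ 0.003 -0.003 -1.   ] F [ 0.  -3.1 -8. ] open 0.787 q [-0.6   0.48  1.55 -0.    1.11 -0.56]
seat x,y 1.05 0.53
```

play_rows(
  motion=[
    [[0,0,0],[0,0,0]],
    [[0,0,0],[0,0,0]],
    [[0,0,0],[0,0,0]],
    [[0,0,0],[0,0,0]],
  ],
  claw=1,
)

```text
time_s: 10.7
position: [0.5864, -0.2564, 0.0893]
tcp_rot: [2.262, 2.171, 0.005]
ft_force: [-0.5, -0.6, 0.2]
opening: 1.001
```

play_rows(
  motion=[
    [[0,0,20],[0,0,0]],
    [[0,0,40],[0,0,0]],
    [[0,0,45],[0,0,0]],
    [[0,0,45],[0,0,0]],
    [[0,0,40],[0,0,0]],
  ],
)

```text
time_s: 11.2
position: [0.5812, -0.2517, 0.2757]
tcp_rot: [-2.258, -2.168, -0.001]
ft_force: [1.2, -0.1, -0.3]
opening: 1.001
```

```bash
cat >> h.py <<'E'
def seatrep(P,z0,z1,c,name):
    k,r=comp(P,z0,z1,c,name); y=np.radians(-2.3); d=np.array(r[0])-[583.6,-257.9]
    print('  seat',round(d[0]*np.cos(y)+d[1]*np.sin(y),2),round(-d[0]*np.sin(y)+d[1]*np.cos(y),2))
    Q=P[k]; A=np.c_[Q[:,:2],np.ones(len(Q))]; print('  slope',np.round(np.linalg.lstsq(A,Q[:,2],rcond=None)[0][:2],4)); return k
E
python3 -c "
from h import *
sf(); im,d,p=snap('wrist','w4.png'); P=cloud(d,p)
seatrep(P,.11,.125,(.584,-.258),'lid'); seatrep(P,.11,.1185,(.584,-.258),'lid flat')
comp(P,.092,.104,(.589,-.157),'jaw')
"
```

```text
t 11.2 p [ 581.2 -251.7  275.7] jawaz -2.32 z [-0.008  0.009 -1.   ] F [ 1.2 -0.1 -0.3] open 1.001 q [-0.6   0.29  1.4   0.    1.46 -0.56]
seat x,y -2.66 6.1
lid 13995 c [ 583.4 -258. ] size [167.4  68.1] ang 87.65 z [0.1171 0.1184 0.1214]
  seat -0.17 -0.13
  slope [ 0.0002 -0.005 ]
lid flat 9 c [ 583.3 -257.8] size [2.  1.8] ang 87.87 z [0.1176 0.118  0.1184]
  seat -0.25 0.09
  slope [-0.1915  0.0335]
jaw 518 c [ 587.1 -169.9] size [ 6.7 51.6] ang 87.67 z [0.0973 0.0992 0.1007]
```

View pics/w4.png

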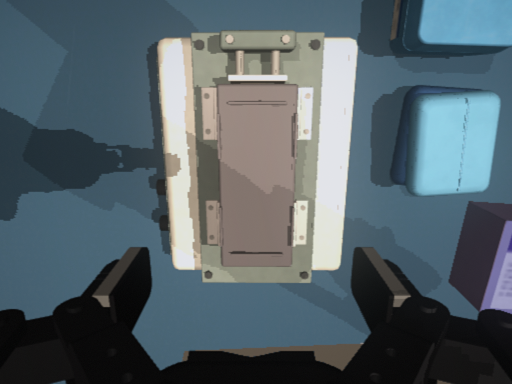

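The picture shows the large box between the rails and against the jaw, with seat offset (-0.2, -0.1) mm. Now the medium box.

play_rows(
  motion=[
    [[-9,42,-2],[-0.009,-0.008,0.01]],
    [[-9,42,-2],[0,0,0]],
    [[-9,42,-2],[0,0,0]],
    [[-9,42,-2],[0,0,0]],
    [[-9,42,-2],[0,0,0]],
  ],
)

```text
time_s: 11.75
position: [0.5397, -0.0434, 0.2786]
tcp_rot: [2.247, 2.162, 0.01]
ft_force: [0.3, 0.2, 0.0]
opening: 0.997
```

play_rows(
  motion=[
    [[-9,42,-2],[0,0,0.01]],
    [[-9,42,-2],[0,0,0.01]],
    [[-9,42,-2],[0,0,0]],
    [[-9,42,-2],[0,0,0]],
    [[-9,42,-2],[0,0,0]],
  ],
)

```text
time_s: 12.25
position: [0.4914, 0.1755, 0.2681]
tcp_rot: [2.225, 2.183, 0.015]
ft_force: [1.1, 1.0, 0.2]
opening: 0.999
```

play_rows(
  motion=[
    [[-9,42,-2],[0,0,0.01]],
    [[-9,30,-2],[0,0,0]],
    [[0,0,0],[0,0,0]],
    [[0,0,0],[0,0,0]],
  ],
)

```text
time_s: 12.65
position: [0.4697, 0.2559, 0.2632]
tcp_rot: [2.205, 2.205, 0.017]
ft_force: [-0.2, 0.5, 0.4]
opening: 1.001
```

```bash
python3 -c "
from h import *
st(); im,d,p=snap('wrist','w5.png'); P=cloud(d,p);np.savez('w5.npz',P=P)
comp(P,.037,.05,(.467,.33),'med');comp(P,.078,.10,(.631,.129),'small')
"
```

```text
t 12.65 p [469.7 255.9 263.2] jawaz -0.01 z [ 0.024 -0.008 -1.   ] F [-0.2  0.5  0.4] open 1.001 q [ 0.29  0.06  1.69 -0.02  1.37  0.29]
med 7876 c [469.4 330.1] size [ 58.2 130.7] ang 0.62 z [0.0418 0.0432 0.0457]
small 542 c [643.7 143.7] size [21.1 42.9] ang 42.6 z [0.0802 0.0914 0.093 ]
```

play_rows(
  motion=[
    [[0,35,-30],[0.008,0.024,0.011]],
    [[0,35,-40],[0,0,0]],
    [[0,4,-40],[0,0,0]],
    [[0,0,-20],[0,0,0]],
    [[0,0,0],[0,0,0]],
  ],
)

```text
time_s: 13.2
position: [0.4752, 0.3262, 0.1319]
tcp_rot: [2.218, 2.219, 0.009]
ft_force: [0.1, -1.0, 0.4]
opening: 0.998
```

```bash
python3 -c "
from h import *
st()"
```

```text
t 13.2 p [475.2 326.2 131.9] jawaz 0.03 z [ 0.007  0.001 -1.   ] F [ 0.1 -1.   0.4] open 0.998 q [ 0.4   0.3   1.7  -0.    1.14  0.4 ]
```

play_rows(
  motion=[
    [[-6,4,-20],[-0.001,0.007,0.01]],
    [[-1,1,-30],[0,0.003,0]],
    [[-1,1,-25],[0,0.003,0]],
    [[-1,0,-15],[0,0.003,0]],
    [[0,0,0],[0,0,0]],
  ],
)

```text
time_s: 13.7
position: [0.4734, 0.3284, 0.0458]
tcp_rot: [-2.217, -2.222, -0.003]
ft_force: [-0.5, 0.1, 0.3]
opening: 1.001
```

```bash
python3 -c "
from h import *
st()"
```

```text
t 13.7 p [473.4 328.4  45.8] jawaz 0.14 z [-0.001  0.003 -1.   ] F [-0.5  0.1  0.3] open 1.001 q [0.4  0.43 1.73 0.   0.99 0.39]
```

play_rows(
  motion=[
    [[-4,2,-15],[-0.003,-0.001,0.009]],
    [[-1,0,-14],[0,0.003,0]],
    [[0,0,0],[0,0,0]],
  ],
)

```text
time_s: 14.0
position: [0.4711, 0.3306, 0.0183]
tcp_rot: [2.209, 2.233, 0.005]
ft_force: [-0.1, -0.2, 0.6]
opening: 0.996
```

```bash
python3 -c "
from h import *
st()"
```

```text
t 14.0 p [471.1 330.6  18.3] jawaz 0.61 z [ 0.003  0.002 -1.   ] F [-0.1 -0.2  0.6] open 0.996 q [0.41 0.47 1.73 0.   0.93 0.39]
```

play_rows(
  motion=[
    [[-2,-1,-2],[0.002,0.003,0]],
    [[0,0,0],[0,0,0]],
  ],
)

```text
time_s: 14.2
position: [0.4693, 0.3298, 0.0166]
tcp_rot: [-2.207, -2.231, -0.005]
ft_force: [0.4, 0.2, 0.1]
opening: 1.001
```

play_rows(
  motion=[
    [[0,0,0],[0,0,0]],
    [[0,0,0],[0,0,0]],
    [[0,0,0],[0,0,0]],
    [[0,0,0],[0,0,0]],
    [[0,0,0],[0,0,0]],
  ],
  claw=-1,
)

```text
time_s: 14.7
position: [0.4701, 0.3303, 0.0179]
tcp_rot: [-2.207, -2.232, -0.008]
ft_force: [0.0, 0.4, -0.5]
opening: 0.669
```

```bash
python3 -c "
from h import *
st()"
```

```text
t 14.7 p [470.1 330.3  17.9] jawaz 0.65 z [ 0.002  0.005 -1.   ] F [ 0.   0.4 -0.5] open 0.669 q [0.4  0.47 1.74 0.01 0.93 0.39]
```

play_rows(
  motion=[
    [[0,0,20],[0,0,0]],
    [[0,0,40],[0,0,0]],
    [[0,0,45],[0,0,0]],
    [[2,-15,45],[0,0,0]],
    [[5,-30,35],[0,0,0]],
  ],
)

```text
time_s: 15.2
position: [0.4687, 0.2835, 0.1997]
tcp_rot: [-2.197, -2.231, 0.019]
ft_force: [1.1, -0.3, -2.5]
opening: 0.667
```

play_rows(
  motion=[
    [[9,-40,15],[0,0,-0.01]],
    [[9,-40,0],[0,0,-0.01]],
    [[9,-40,0],[0,0,-0.01]],
    [[9,-40,0],[0,0,-0.01]],
    [[9,-40,0],[0,0,-0.01]],
  ],
)

```text
time_s: 15.7
position: [0.5162, 0.0794, 0.2229]
tcp_rot: [-2.253, -2.185, 0.0]
ft_force: [0.9, -0.5, -2.0]
opening: 0.67
```

play_rows(
  motion=[
    [[9,-40,0],[0,0,0]],
    [[9,-40,0],[0,0,0]],
    [[9,-40,0],[0,0,0]],
    [[9,-40,0],[0,0,0]],
    [[9,-40,0],[0,0,0]],
  ],
)

```text
time_s: 16.2
position: [0.56, -0.1286, 0.2215]
tcp_rot: [-2.252, -2.183, 0.001]
ft_force: [1.2, 0.3, -2.4]
opening: 0.671
```

play_rows(
  motion=[
    [[8,-30,0],[0,0,0]],
    [[8,-30,0],[0,0,0]],
    [[6,-20,0],[0,0,0]],
    [[0,0,0],[0,0,0]],
    [[0,0,0],[0,0,0]],
  ],
)

```text
time_s: 16.7
position: [0.5806, -0.2178, 0.2181]
tcp_rot: [-2.257, -2.171, 0.004]
ft_force: [-0.3, 0.7, -1.7]
opening: 0.666
```

```bash
python3 -c "
from h import *
sf()"
```

```text
t 16.7 p [ 580.6 -217.8  218.1] jawaz -2.22 z [-0.009  0.005 -1.   ] F [-0.3  0.7 -1.7] open 0.666 q [-0.55  0.3   1.5  -0.    1.35 -0.51]
seat x,y -4.57 39.99
```

play_rows(
  motion=[
    [[2,-20,-15],[-0.005,-0.009,-0.002]],
    [[1,-18,-15],[0,0,0]],
    [[0,-2,-12],[0,0,0]],
    [[0,0,0],[0,0,0]],
    [[0,0,0],[0,0,0]],
  ],
)

```text
time_s: 17.2
position: [0.5828, -0.2543, 0.1729]
tcp_rot: [-2.26, -2.177, -0.001]
ft_force: [0.5, -0.1, -1.7]
opening: 0.668
```

```bash
python3 -c "
from h import *
sf()"
```

```text
t 17.2 p [ 582.8 -254.3  172.9] jawaz -2.14 z [-0.002  0.003 -1.   ] F [ 0.5 -0.1 -1.7] open 0.668 q [-0.6   0.38  1.5   0.    1.27 -0.56]
seat x,y -0.91 3.59
```

play_rows(
  motion=[
    [[0,-4,-12],[-0.003,-0.002,-0.003]],
    [[0,0,-12],[0,0,0]],
    [[0,0,-3],[0,0,0]],
    [[0,0,0],[0,0,0]],
  ],
)

```text
time_s: 17.6
position: [0.5833, -0.2567, 0.1444]
tcp_rot: [2.264, 2.178, 0.001]
ft_force: [0.1, -0.5, -1.8]
opening: 0.669
```

```bash
python3 -c "
from h import *
sf()"
```

```text
t 17.6 p [ 583.3 -256.7  144.4] jawaz -2.21 z [ 0.001  0.    -1.   ] F [ 0.1 -0.5 -1.8] open 0.669 q [-0.6   0.41  1.52  0.    1.21 -0.56]
seat x,y -0.33 1.18
```

play_rows(
  motion=[
    [[0,-2,-5],[0,0,-0.002]],
    [[0,0,-5],[0,0,0]],
    [[0,0,-2],[0,0,0]],
    [[0,0,0],[0,0,0]],
  ],
)

```text
time_s: 18.0
position: [0.5842, -0.2593, 0.1343]
tcp_rot: [2.264, 2.174, 0.002]
ft_force: [-0.1, 0.6, -2.3]
opening: 0.671
```

```bash
python3 -c "
from h import *
sf()"
```

```text
t 18.0 p [ 584.2 -259.3  134.3] jawaz -2.32 z [ 0.003 -0.001 -1.   ] F [-0.1  0.6 -2.3] open 0.671 q [-0.6   0.42  1.52  0.    1.19 -0.56]
seat x,y 0.69 -1.36
```

play_rows(
  motion=[
    [[-1,1,-2],[0.001,0.003,0]],
    [[0,0,0],[0,0,0]],
    [[0,0,-1],[0,0,0]],
  ],
)

```text
time_s: 18.3
position: [0.5847, -0.2598, 0.1339]
tcp_rot: [2.263, 2.172, 0.0]
ft_force: [-2.1, -0.1, 6.1]
opening: 0.664
```

```bash
python3 -c "
from h import *
sf()"
```

```text
t 18.3 p [ 584.7 -259.8  133.9] jawaz -2.33 z [ 0.003 -0.003 -1.   ] F [-2.1 -0.1  6.1] open 0.664 q [-0.6   0.42  1.52 -0.    1.19 -0.56]
seat x,y 1.15 -1.9
```

play_rows(
  motion=[
    [[0,0,0],[0,0,0]],
    [[0,0,0],[0,0,0]],
    [[0,0,0],[0,0,0]],
    [[0,0,0],[0,0,0]],
  ],
  claw=1,
)

```text
time_s: 18.7
position: [0.5849, -0.2598, 0.1335]
tcp_rot: [2.262, 2.172, 0.001]
ft_force: [-0.6, 0.0, -0.1]
opening: 1.0
```

play_rows(
  motion=[
    [[0,0,20],[0,0,0]],
    [[0,0,40],[0,0,0]],
    [[0,0,45],[0,0,0]],
    [[0,0,45],[0,0,0]],
    [[0,0,10],[0,0,0]],
  ],
)

```text
time_s: 19.2
position: [0.5815, -0.2575, 0.2939]
tcp_rot: [-2.263, -2.173, 0.002]
ft_force: [0.4, -1.1, 1.3]
opening: 1.001
```

```bash
python3 -c "
from h import *
sf(); im,d,p=snap('wrist','w6.png'); P=cloud(d,p)
seatrep(P,.154,.168,(.584,-.258),'med lid'); seatrep(P,.11,.124,(.584,-.33),'large lid part')
comp(P,.092,.104,(.589,-.157),'jaw')
T=np.load('top0.npz');Q=cloud(T['d'],T); comp(Q,.085,.102,(.631,.129),'small');W=np.load('w5.npz')['P'];comp(W,.083,.1,(.631,.129),'small');W=np.load('w1.npz')['P'];comp(W,.083,.1,(.631,.129),'small')
"
```

```text
t 19.2 p [ 581.5 -257.5  293.9] jawaz -2.34 z [-0.004  0.002 -1.   ] F [ 0.4 -1.1  1.3] open 1.001 q [-0.6   0.28  1.38 -0.    1.49 -0.56]
seat x,y -2.08 0.33
med lid 10608 c [ 583.6 -259.1] size [128.8  58.2] ang 87.7 z [0.1578 0.1591 0.1621]
  seat 0.08 -1.24
  slope [0.0002 0.0005]
large lid part 1920 c [ 586.5 -185.2] size [22.1 67.8] ang 87.66 z [0.1157 0.1172 0.121 ]
  seat 0.01 72.74
  slope [-0.0019 -0.0621]
jaw 457 c [ 587.2 -170.2] size [ 7.1 51.3] ang 87.67 z [0.0974 0.0993 0.1007]
small 157 c [631.6 131.3] size [40.2 43.6] ang 84.29 z [0.0877 0.0923 0.0967]
small 471 c [644.7 143.1] size [20.7 41.3] ang 40.53 z [0.0854 0.0917 0.093 ]
small 2701 c [631.2 131.3] size [40.  46.5] ang 82.83 z [0.0892 0.0925 0.0942]
```

Medium box is seated 1.2 mm from centre and flat. The small box stands at (631.2, 131.3) with its x axis at -7.2°. I'll grasp it tilted +45°, so that the -90° flip ends at -45°.

play_rows(
  motion=[
    [[5,36,-5],[-0.002,-0.004,-0.02]],
    [[5,36,-5],[0,0,-0.02]],
    [[5,36,-5],[0,0,-0.02]],
    [[5,36,-5],[0,0,-0.02]],
    [[5,36,-5],[0,0,0]],
  ],
)

```text
time_s: 19.75
position: [0.604, -0.0766, 0.2614]
tcp_rot: [-2.362, -2.066, 0.006]
ft_force: [-0.6, -0.0, -0.2]
opening: 1.005
```

play_rows(
  motion=[
    [[5,36,-5],[0,0,0]],
    [[5,36,-5],[0,0,0]],
    [[5,30,-5],[0,0,0]],
    [[0,0,0],[0,0,0]],
    [[0,0,0],[0,0,0]],
  ],
)

```text
time_s: 20.25
position: [0.6142, 0.0354, 0.2346]
tcp_rot: [-2.346, -2.064, 0.019]
ft_force: [-0.4, -0.9, 0.1]
opening: 1.0
```

```bash
python3 -c "
from h import *
st(); im,d,p=snap('wrist','w7.png'); P=cloud(d,p)
comp(P,.083,.1,(.631,.130),'small'); comp(P,.035,.055,(.667,.010),'carton')
"
```

```text
t 20.25 p [614.2  35.4 234.6] jawaz -7.31 z [-0.02   0.004 -1.   ] F [-0.4 -0.9  0.1] open 1.0 q [-0.14  0.29  1.49  0.    1.39 -0.01]
small 3233 c [631.8 131.3] size [39.8 46. ] ang 82.64 z [0.0908 0.0927 0.0943]
carton 5110 c [656.    6.4] size [62.7 82.9] ang 19.34 z [0.0457 0.047  0.0482]
```

View pics/w7.png

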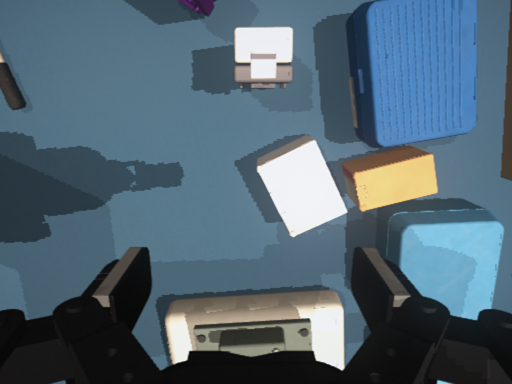

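The wrist view shows the small box at (263,55) standing with its lid side towards -y, the carton at (300,190) and the orange carton at (390,178). Now tilting and approaching.

play_rows(
  motion=[
    [[3,6,0],[0.134,-0.03,0]],
    [[2,6,0],[0.134,-0.027,0]],
    [[1,6,-10],[0.134,-0.017,0]],
    [[1,6,-10],[0.134,-0.017,0]],
    [[1,6,-10],[0.134,-0.017,0]],
  ],
)

```text
time_s: 20.8
position: [0.6255, 0.0618, 0.2085]
tcp_rot: [-1.951, -1.718, -0.729]
ft_force: [0.3, -0.2, -1.3]
opening: 1.001
```

play_rows(
  motion=[
    [[0,0,-10],[0.12,-0.015,0]],
    [[0,0,0],[0,0,0]],
    [[0,0,0],[0,0,0]],
  ],
)

```text
time_s: 21.1
position: [0.6242, 0.055, 0.1943]
tcp_rot: [-1.877, -1.627, -0.832]
ft_force: [0.5, -0.7, 0.6]
opening: 0.996
```

```bash
cat >> h.py <<'E'
def to(pos,th,az):
    """shift (mm) and rotvec to reach TCP pos (mm) with tool tilted th deg about jaw axis a at azimuth az deg"""
    o=st(); A=Ro.from_rotvec(o['tcp_rot']); a=np.radians(az)
    y=np.array([np.cos(a),np.sin(a),0]); z=Ro.from_rotvec(np.radians(th)*y).apply([0,0,-1.])
    R=np.c_[np.cross(y,z),y,z]; best=min((Ro.from_matrix(R*s)*A.inv() for s in ([1,1,1],[-1,-1,1])),key=lambda r:r.magnitude())
    print('shift',np.round(np.array(pos)-1000*np.array(o['position']),1),'turn',np.round(best.as_rotvec(),4))
E
python3 -c "
from h import *
to([624,71,112],45,-7.3)"
```

```text
t 21.1 p [624.2  55.  194.3] jawaz -8.44 z [ 0.115  0.726 -0.678] F [ 0.5 -0.7  0.6] open 0.996 q [-0.48  0.42  1.61  0.78  1.47 -0.56]
shift [ -0.2  16.  -82.3] turn [-0.0382  0.0162  0.0196]
```

play_rows(
  motion=[
    [[0,6,-30],[-0.038,0.016,0.02]],
    [[0,6,-30],[0,0,0]],
    [[0,4,-20],[0,0,0]],
    [[0,0,0],[0,0,0]],
  ],
)

```text
time_s: 21.5
position: [0.6278, 0.0694, 0.1181]
tcp_rot: [-1.894, -1.68, -0.778]
ft_force: [0.4, -0.7, -0.4]
opening: 1.002
```

```bash
python3 -c "
from h import *
to([632,134,48],45,-7.3)"
```

```text
t 21.5 p [627.8  69.4 118.1] jawaz -7.15 z [ 0.095  0.689 -0.719] F [ 0.4 -0.7 -0.4] open 1.002 q [-0.43  0.52  1.62  0.75  1.35 -0.62]
shift [  4.2  64.6 -70.1] turn [ 0.018   0.0095 -0.0026]
```

play_rows(
  motion=[
    [[2,20,-20],[0.018,0.01,-0.003]],
    [[1,20,-20],[0,0,0]],
    [[0,15,-18],[0,0,0]],
    [[0,0,0],[0,0,0]],
  ],
)

```text
time_s: 21.9
position: [0.6364, 0.1249, 0.0679]
tcp_rot: [-1.889, -1.676, -0.786]
ft_force: [-1.3, -0.3, 0.0]
opening: 1.002
```

```bash
python3 -c "
from h import *
to([632,134,48],45,-7.3)"
```

```text
t 21.9 p [636.4 124.9  67.9] jawaz -7.16 z [ 0.097  0.694 -0.713] F [-1.3 -0.3  0. ] open 1.002 q [-0.34  0.6   1.63  0.81  1.24 -0.64]
shift [ -4.4   9.1 -19.9] turn [ 0.0105  0.0128 -0.0024]
```

play_rows(
  motion=[
    [[-5,5,-10],[0.012,0.014,-0.003]],
    [[-1,4,-10],[0,0.004,0]],
    [[0,0,0],[0,0,0]],
  ],
)

```text
time_s: 22.2
position: [0.6333, 0.1329, 0.0518]
tcp_rot: [-1.886, -1.661, -0.781]
ft_force: [-0.7, 0.1, 1.0]
opening: 1.003
```

```bash
python3 -c "
from h import *
to([632,134,48],45,-7.3)"
```

```text
t 22.2 p [633.3 132.9  51.8] jawaz -7.3 z [ 0.091  0.7   -0.708] F [-0.7  0.1  1. ] open 1.003 q [-0.33  0.63  1.63  0.83  1.22 -0.64]
shift [-1.3  1.1 -3.8] turn [0.0015 0.0013 0.    ]
```

Good. One last nudge and close.

play_rows(
  motion=[
    [[-2,1,-3],[0.001,0.001,0]],
    [[0,0,0],[0,0,0]],
  ],
)

```text
time_s: 22.4
position: [0.6319, 0.1329, 0.0494]
tcp_rot: [-1.887, -1.66, -0.782]
ft_force: [0.4, 0.0, -0.1]
opening: 1.003
```

play_rows(
  motion=[
    [[0,0,0],[0,0,0]],
    [[0,0,0],[0,0,0]],
    [[0,0,0],[0,0,0]],
    [[0,0,0],[0,0,0]],
    [[0,0,0],[0,0,0]],
  ],
  claw=-1,
)

```text
time_s: 22.9
position: [0.6329, 0.1315, 0.0503]
tcp_rot: [-1.889, -1.66, -0.784]
ft_force: [-0.4, 0.4, 0.2]
opening: 0.53
```

```bash
python3 -c "
from h import *
to([632,134,48],45,-7.3); o=monitor.get_obs(); A=Ro.from_rotvec(o['tcp_rot'])
# box frame in world: y up, z toward -b, x=a ; origin = centre + 20 b at z=46
a=np.radians(-7.36); x=np.array([np.cos(a),np.sin(a),0]); b=np.array([-np.sin(a),np.cos(a),0])
B=Ro.from_matrix(np.c_[x,[0,0,1],-b]); og=np.array([.6318,.1313,.046])+.020*b
np.savez('grasp.npz',R=(A.inv()*B).as_matrix(),t=A.inv().apply(og-np.array(o['position'])))
print(A.inv().apply(og-np.array(o['position'])), (A.inv()*B).as_matrix().round(3))
"
```

```text
t 22.9 p [632.9 131.5  50.3] jawaz -7.45 z [ 0.094  0.7   -0.708] F [-0.4  0.4  0.2] open 0.53 q [-0.34  0.63  1.64  0.83  1.22 -0.65]
shift [-0.9  2.5 -2.3] turn [0.0018 0.003  0.0026]
[ 0.01088747 -0.00106811  0.01688376] [[-0.001  0.706 -0.708]
 [ 1.     0.003  0.002]
 [ 0.003 -0.708 -0.706]]
```

play_rows(
  motion=[
    [[0,0,20],[0,0,0]],
    [[0,0,40],[0,0,0]],
    [[0,0,45],[0,0,0]],
    [[0,0,45],[0,0,0]],
    [[0,-10,40],[-0.06,0.007,0]],
  ],
)

```text
time_s: 23.4
position: [0.625, 0.123, 0.2353]
tcp_rot: [-1.931, -1.681, -0.713]
ft_force: [2.1, 0.0, -3.1]
opening: 0.533
```

play_rows(
  motion=[
    [[-4,-25,10],[-0.135,0.017,0.007]],
    [[-4,-30,10],[-0.135,0.016,0.007]],
    [[-4,-30,5],[-0.135,0.015,0.007]],
    [[-4,-30,5],[-0.135,0.014,0.007]],
    [[-4,-30,0],[-0.135,0.013,0.007]],
  ],
)

```text
time_s: 23.9
position: [0.6066, -0.0284, 0.2764]
tcp_rot: [-2.327, -2.095, -0.021]
ft_force: [-0.4, 1.1, -1.7]
opening: 0.53
```

play_rows(
  motion=[
    [[-4,-30,0],[-0.135,0.012,0.007]],
    [[-4,-30,0],[-0.135,0.011,0.007]],
    [[-4,-30,0],[-0.135,0.01,0.007]],
    [[-4,-30,0],[-0.135,0.009,0.007]],
    [[-4,-30,0],[-0.135,0.008,0.007]],
  ],
)

```text
time_s: 24.4
position: [0.5874, -0.1829, 0.2815]
tcp_rot: [1.885, 1.765, -0.658]
ft_force: [-0.1, -0.1, -2.2]
opening: 0.532
```

```bash
cat >> h.py <<'E'
def place(og,az=-2.3):
    """shift/turn bringing the held small box's origin to og (mm), flat, x axis at az"""
    g=np.load('grasp.npz'); o=sf(); A=Ro.from_rotvec(o['tcp_rot']); a=np.radians(az)
    B=Ro.from_euler('z',a); An=B*Ro.from_matrix(g['R']).inv()
    p=np.array(og)-1000*An.apply(g['t']); print('tgt TCP',np.round(p,1))
    print('box now',np.round(1000*(np.array(o['position'])+A.apply(g['t'])),1),'shift',np.round(p-1000*np.array(o['position']),1),'turn',np.round((An*A.inv()).as_rotvec(),4))
E
python3 -c "
from h import *
place([583.6,-259.1,220])"
```

```text
t 24.4 p [ 587.4 -182.9  281.5] jawaz -3.44 z [-0.026 -0.633 -0.774] F [-0.1 -0.1 -2.2] open 0.532 q [-0.18  0.25  1.58 -0.71  1.28  0.09]
seat x,y 0.84 75.11Traceback (most recent call last):
  File "<string>", line 3, in <module>
    place([583.6,-259.1,220])
    ~~~~~^^^^^^^^^^^^^^^^^^^^
  File "h.py", line 44, in place
    g=np.load('grasp.npz'); o=sf(); A=Ro.from_rotvec(o['tcp_rot']); a=np.radians(az)
                                                     ~^^^^^^^^^^^
TypeError: 'NoneType' object is not subscriptable
```

```bash
sed -i 's/o=sf(); A=/o=st(); A=/' h.py; python3 -c "
from h import *
place([583.6,-259.1,220])"
```

```text
t 24.4 p [ 587.4 -182.9  281.5] jawaz -3.44 z [-0.026 -0.633 -0.774] F [-0.1 -0.1 -2.2] open 0.532 q [-0.18  0.25  1.58 -0.71  1.28  0.09]
tgt TCP [ 584.8 -254.9  239.6]
box now [ 586.6 -185.1  261.6] shift [ -2.7 -72.  -41.9] turn [-0.0999  0.0188  0.0223]
```

play_rows(
  motion=[
    [[-1,-25,-10],[-0.1,0.019,0.022]],
    [[-1,-25,-10],[0,0,0]],
    [[-1,-18,-10],[0,0,0]],
    [[0,0,0],[0,0,0]],
    [[0,0,0],[0,0,0]],
  ],
)

```text
time_s: 24.9
position: [0.5812, -0.2509, 0.245]
tcp_rot: [1.791, 1.736, -0.755]
ft_force: [-0.2, 0.3, -0.1]
opening: 0.525
```

```bash
python3 -c "
from h import *
place([583.6,-259.1,190])
im,d,p=snap('scene','s8.png'); P=cloud(d,p)
im2,d2,p2=snap('wrist')
a=im[110:290,260:440]; c=np.hstack([cv2.resize(a,(384,384),interpolation=cv2.INTER_CUBIC),cv2.resize(im2,(416,312)) if 0 else cv2.copyMakeBorder(cv2.resize(im2,(416,312)),0,72,0,0,cv2.BORDER_CONSTANT)])
cv2.imwrite('pics/c8.png',c[:,:,::-1])"
```

```text
t 24.9 p [ 581.2 -250.9  245. ] jawaz -1.98 z [-0.03  -0.709 -0.704] F [-0.2  0.3 -0.1] open 0.525 q [-0.25  0.31  1.64 -0.86  1.17  0.12]
tgt TCP [ 584.8 -254.9  209.6]
box now [ 579.9 -255.2  225.3] shift [  3.5  -4.  -35.3] turn [ 0.0023 -0.0099 -0.0024]
```

View pics/c8.png

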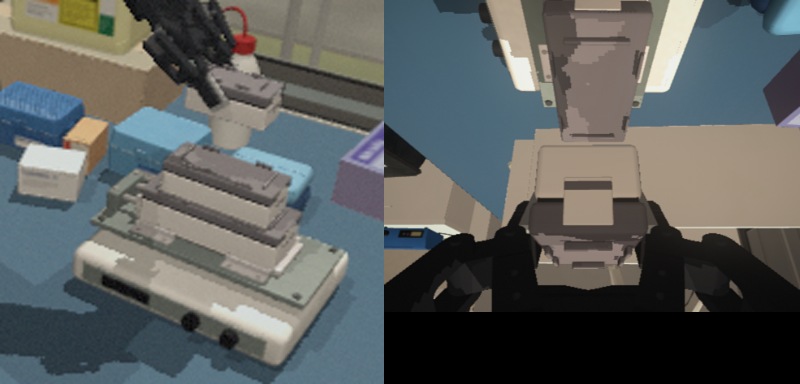

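The small box is held lid up above the stack, and the lower two are in place. Lowering.

play_rows(
  motion=[
    [[4,-4,-12],[0.002,-0.01,-0.002]],
    [[0,0,-14],[0,0,0]],
    [[0,0,-8],[0,0,0]],
    [[0,0,0],[0,0,0]],
  ],
)

```text
time_s: 25.4
position: [0.587, -0.2529, 0.2097]
tcp_rot: [1.793, 1.729, -0.738]
ft_force: [0.6, 0.4, -2.1]
opening: 0.529
```

```bash
python3 -c "
from h import *
place([583.6,-259.1,166])
for n in('scene','top'):
    im,d,p=snap(n); P=cloud(d,p); z=monitor.get_obs()['position'][2]
    m=(P[...,2]>z+.008)&(P[...,2]<z+.032)&(abs(P[...,0]-.584)<.03)&(P[...,1]<-.262)&(P[...,1]>-.305); Q=P[m]
    if len(Q)>20:
        A=np.c_[Q[:,:2]-Q[:,:2].mean(0),np.ones(len(Q))]; print(n,len(Q),np.linalg.lstsq(A,Q[:,2],rcond=None)[0].round(4), Q.min(0).round(4),Q.max(0).round(4))
"
```

```text
t 25.4 p [ 587.  -252.9  209.7] jawaz -1.93 z [-0.02  -0.708 -0.706] F [ 0.6  0.4 -2.1] open 0.529 q [-0.25  0.35  1.65 -0.88  1.11  0.18]
tgt TCP [ 584.8 -254.9  185.6]
box now [ 585.9 -257.1  190. ] shift [ -2.2  -2.  -24. ] turn [ 0.0002  0.0044 -0.0032]
scene 270 [0.1161 0.0675 0.2278] [ 0.5586 -0.3025  0.2183] [ 0.6076 -0.2624  0.2345]
top 214 [0.0157 0.0009 0.2312] [ 0.5619 -0.3014  0.2232] [ 0.6091 -0.262   0.2374]
```

play_rows(
  motion=[
    [[-3,-2,-10],[0,0.004,-0.003]],
    [[0,0,-10],[0,0,0]],
    [[0,0,-4],[0,0,0]],
    [[0,0,0],[0,0,0]],
  ],
)

```text
time_s: 25.9
position: [0.5846, -0.2554, 0.1859]
tcp_rot: [1.795, 1.727, -0.742]
ft_force: [0.3, -0.6, -0.7]
opening: 0.532
```

```bash
python3 -c "
from h import *
place([583.6,-259.1,158])"
```

```text
t 25.9 p [ 584.6 -255.4  185.9] jawaz -2.11 z [-0.023 -0.709 -0.705] F [ 0.3 -0.6 -0.7] open 0.532 q [-0.26  0.39  1.67 -0.9   1.08  0.22]
tgt TCP [ 584.8 -254.9  177.6]
box now [ 583.5 -259.6  166.2] shift [ 0.2  0.5 -8.2] turn [ 0.0014  0.0028 -0.    ]
```

play_rows(
  motion=[
    [[0,0,-5],[0.001,0.003,0]],
    [[0,0,-4],[0,0,0]],
    [[0,0,0],[0,0,0]],
  ],
)

```text
time_s: 26.2
position: [0.5852, -0.2557, 0.1773]
tcp_rot: [1.795, 1.728, -0.744]
ft_force: [-0.4, -0.4, -0.2]
opening: 0.528
```

```bash
python3 -c "
from h import *
place([583.6,-259.1,158])"
```

```text
t 26.2 p [ 585.2 -255.7  177.3] jawaz -2.1 z [-0.024 -0.709 -0.705] F [-0.4 -0.4 -0.2] open 0.528 q [-0.26  0.4   1.67 -0.9   1.08  0.23]
tgt TCP [ 584.8 -254.9  177.6]
box now [ 584.  -259.9  157.7] shift [-0.4  0.8  0.3] turn [ 0.0018  0.0008 -0.0003]
```

play_rows(
  motion=[
    [[0,1,-2],[0.001,0,0]],
    [[0,0,0],[0,0,0]],
  ],
)

```text
time_s: 26.4
position: [0.5854, -0.2558, 0.1778]
tcp_rot: [1.794, 1.725, -0.746]
ft_force: [-0.3, 0.6, -1.2]
opening: 0.534
```

play_rows(
  motion=[
    [[0,0,0],[0,0,0]],
    [[0,0,0],[0,0,0]],
    [[0,0,0],[0,0,0]],
    [[0,0,0],[0,0,0]],
  ],
  claw=1,
)

```text
time_s: 26.8
position: [0.586, -0.2558, 0.178]
tcp_rot: [1.793, 1.725, -0.744]
ft_force: [-0.0, -0.7, -0.0]
opening: 1.003
```

play_rows(
  motion=[
    [[0,10,11],[0,0,0]],
    [[0,20,21],[0,0,0]],
    [[0,25,25],[0,0,0]],
    [[0,25,25],[0,0,0]],
    [[0,25,25],[0,0,0]],
  ],
)

```text
time_s: 27.3
position: [0.582, -0.1475, 0.2858]
tcp_rot: [1.8, 1.729, -0.752]
ft_force: [0.8, -0.9, -0.3]
opening: 0.992
```

play_rows(
  motion=[
    [[0,0,30],[0.12,0,0]],
    [[0,0,30],[0.12,0,0]],
    [[0,-20,0],[0.12,0,0]],
    [[0,-10,0],[0,0,0]],
    [[0,0,0],[0,0,0]],
  ],
)

```text
time_s: 27.8
position: [0.5844, -0.1677, 0.3577]
tcp_rot: [2.013, 1.977, -0.431]
ft_force: [0.2, 0.3, -0.5]
opening: 0.997
```

```bash
python3 -c "
from h import *
st(); im,d,p=snap('wrist','w9.png'); P=cloud(d,p)
seatrep(P,.192,.206,(.584,-.258),'small lid'); seatrep(P,.154,.168,(.584,-.318),'med part'); seatrep(P,.112,.124,(.584,-.335),'large part'); comp(P,.092,.104,(.589,-.157),'jaw')
im2,d2,p2=snap('top'); Q=cloud(d2,p2); seatrep(Q,.19,.21,(.584,-.258),'small lid top')
comp(Q,.035,.058,(.656,.006),'carton')
a=im2[125:265,125:395]; c=np.vstack([cv2.resize(a,(600,311)),cv2.copyMakeBorder(cv2.resize(im,(380,285)),0,0,0,220,cv2.BORDER_CONSTANT)]); cv2.imwrite('pics/c9.png',c[:,:,::-1])
"
```

```text
t 27.8 p [ 584.4 -167.7  357.7] jawaz -1.11 z [-0.012 -0.405 -0.914] F [ 0.2  0.3 -0.5] open 0.997 q [-0.27  0.15  1.45 -0.41  1.44 -0.22]
small lid 3628 c [ 584.2 -258.4] size [93.4 46.1] ang 87.87 z [0.1969 0.1989 0.2022]
  seat 0.63 -0.49
  slope [ 0.     -0.0105]
med part 115 c [ 554.9 -298.4] size [47.6  4.3] ang 88.22 z [0.1572 0.159  0.1633]
  seat -27.06 -41.63
  slope [0.3849 0.021 ]
large part 1788 c [ 586.  -192.3] size [38.6 68.7] ang 89.57 z [0.1146 0.1171 0.1215]
  seat -0.25 65.65
  slope [-0.0035 -0.1152]
jaw 649 c [ 586.5 -171. ] size [11.3 64.9] ang 88.36 z [0.0936 0.0989 0.1015]
small lid top 470 c [ 584.8 -258.5] size [91.3 47. ] ang 88.62 z [0.1935 0.1977 0.2023]
  seat 1.26 -0.53
  slope [ 0.002  -0.0037]
carton 70 c [653.3 -26.2] size [39.4 23.6] ang 0.04 z [0.0413 0.0456 0.0495]
```

View pics/c9.png

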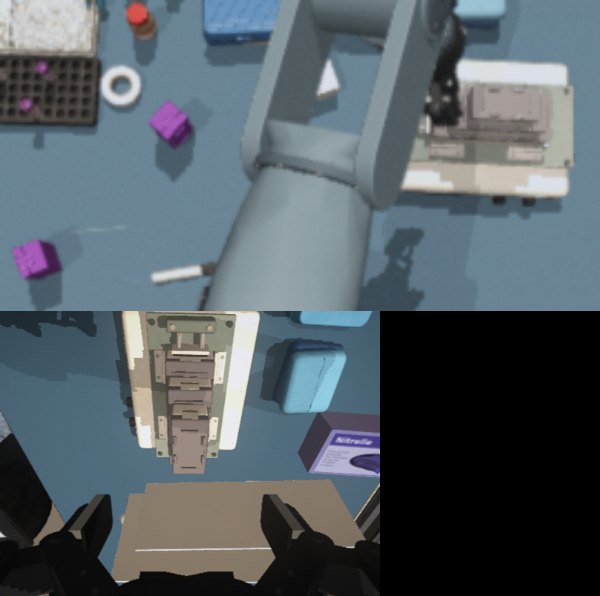

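The stack looks right, but the tilted view suggests a 0.01 slope. I'll take one square-on view to check it's flat.

play_rows(
  motion=[
    [[0,-20,5],[0.12,0,0]],
    [[0,-30,0],[0.12,0,0]],
    [[0,-30,0],[0.12,0,0]],
    [[0,-20,0],[0.05,0,0]],
    [[0,0,0],[0,0,0]],
  ],
)

```text
time_s: 28.4
position: [0.5837, -0.2571, 0.3519]
tcp_rot: [-2.198, -2.207, 0.011]
ft_force: [-0.1, 0.9, -1.2]
opening: 1.001
```

```bash
python3 -c "
from h import *
st(); im,d,p=snap('wrist','w10.png'); P=cloud(d,p)
seatrep(P,.192,.2005,(.584,-.258),'small lid no ribs');seatrep(P,.192,.206,(.584,-.258),'small lid'); seatrep(P,.154,.168,(.584,-.318),'med part'); seatrep(P,.112,.124,(.584,-.335),'large part'); comp(P,.092,.104,(.589,-.157),'jaw')
for n,y0,y1,z0,z1 in(('S',-.302,-.297,.19,.2005),('S',-.218,-.213,.19,.2005),('M',-.322,-.316,.15,.1605),('M',-.201,-.196,.15,.1605),('L',-.340,-.335,.11,.1195),('L',-.181,-.176,.11,.1195)):
    m=(abs(P[...,0]-.584)<.015)&(P[...,1]>y0)&(P[...,1]<y1)&(P[...,2]>z0)&(P[...,2]<z1); print(n,y0,m.sum(),P[m][:,2].mean().round(5) if m.any() else '')
"
```

```text
t 28.4 p [ 583.7 -257.1  351.9] jawaz 0.24 z [-0.024  0.014 -1.   ] F [-0.1  0.9 -1.2] open 1.001 q [-0.6   0.28  1.27 -0.    1.62 -0.6 ]
small lid no ribs 4811 c [ 584.2 -258.7] size [92.3 46. ] ang 88.02 z [0.1977 0.199  0.2001]
  seat 0.64 -0.77
  slope [-0.0003 -0.0014]
small lid 5317 c [ 584.2 -258.7] size [92.3 46. ] ang 88.02 z [0.1977 0.1991 0.2023]
  seat 0.64 -0.77
  slope [-0.0007 -0.0018]
med part 70 c [ 574.5 -321.9] size [ 4.2 23. ] ang 88.32 z [0.1576 0.1588 0.16  ]
  seat -6.57 -64.31
  slope [0.0129 0.3817]
large part 1345 c [ 586.5 -184.8] size [22.2 67.7] ang 88.44 z [0.1155 0.1172 0.1208]
  seat -0.04 73.12
  slope [-0.0015 -0.0691]
jaw 321 c [ 586.9 -169.7] size [ 7.2 51.3] ang 87.19 z [0.0975 0.0993 0.1011]
S -0.302 162 0.19902
S -0.218 214 0.19877
M -0.322 42 0.15905
M -0.201 158 0.15906
L -0.34 0 
L -0.181 144 0.11723
```

All three boxes are flat and aligned, with consistent heights and the jaw unchanged. The robot is clear, so I'm handing in.

```bash
python3 -c "
from h import *
bot.close_job(); st()"
```

```text
the job is handed in; nothing more can be done
the job is handed in; nothing more can be done
```

The job is done and handed in at about 28.4 s of the 70 s allowed. The hand-in gives no verdict, so the figures below are my own last camera checks.

I clamped the large box between the lip and the spring jaw and set the medium box inside its ribs. I gripped the small box tilted, flipped it lid up and set it on the medium lid.

| Box | Offset from its target (mm) | Flatness check |
|---|---|---|
| Large | (-0.2, -0.1) from the seat | 0.005 rad at most, measured just after clamping |
| Medium | about 1.1 from the large box's centre | both ends at equal height |
| Small | about 0.7 from the medium box's centre | slope 0.002 rad, parallel within about 0.3° |

- **Jaw:** its top was measured about 88 mm along from the seat. That matches about 10 mm pressed back, and it did not move while I stacked the other boxes.
- **Checks that disagreed:** a tilted wrist view gave the small lid a slope of 0.01 rad, but the square-on view put it at 0.002.
- **Not fully covered:** the front end of the large lid was hidden in the last view. I saw no bystander touched, but I did not measure their positions again. The last carton reading was blocked by the arm.

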